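# Shut the supply and point the selector key at the yellow port

### The job

Shut off the supply by pushing the red lever clockwise (seen from above) until it lies square across its pipe against its stop; only then push the long arm of the steel T-key round, either way, until its red ball stands straight over the yellow cap. Just push with a fingertip: the key rests loosely on its spindle and must not be lifted, and the tools, tin, spray can and sockets around stay where they are.

Things in the scene. Friction and masses are not known exactly. Their poses are not given: they have to be found in the camera images.
- selector: selector valve bolted to the bench (fixed): dark round plate 236 mm across and 12 mm thick, with a hub of 76 mm diameter, 58 mm high, and three copper pipes (up to 39 mm high) leading to three caps. Origin: under the centre of the plate, on the bench; z up. The upright turning axis of the T-key passes through it.
- key_hub (a point): point on the key's turning axis at the mid-height of its arms, 100 mm above the bench; here stands the key's upright stem, 22 to 28 mm thick, whose top is 114 mm above the bench
- key_tip (a point): centre of the red ball (24 mm diameter) on the end of the key's long arm, 100 mm from the axis and 100 mm above the bench. The arm is a level round steel bar 12 mm thick from the stem to the ball (15 mm at the red sleeve beside the ball). The other, short arm points the other way and is plain steel, 45 mm long, ending in an 18 mm steel ball. Arms and ball pass about 30 mm above the caps.
- key (a joint): turn of the T-key, rad, growing anticlockwise seen from above; at 0 the long arm points along the selector body's -x. Turns stiffly (0.12 N m friction, about 2 N at the middle of the arm), without stops over the turn needed either way, and stays where it is left.
- keyfoot (a joint): how far the key has been lifted off its seat on the spindle, m: 0 when seated; it weighs about 0.3 kg and would slide up to 0.04
- cap_yellow: upright brass pipe stub with a yellow plastic cap of 36 mm diameter, fixed on the plate 100 mm from the key's axis; top 58 mm above the bench. Origin: centre of its foot, 12 mm above the bench. The three caps stand on bearings -75, 0 and 75 degrees from the selector's +x; which colour is on which varies.
- cap_blue: the same with a blue cap: not to be selected
- cap_green: the same with a green cap: not to be selected
- shutoff: shut-off valve bolted to the bench (fixed): brass block 55 x 42 mm, up to 64 mm high, in a copper pipe of 24 mm diameter (top 54 mm high, bent down into the bench 75 mm either side) that runs along this body's x. Origin: on the bench under the block, on the lever's upright turning axis; z up.
- lever_hub (a point): point on the lever's turning axis at the lever's mid-height, 91 mm above the bench; a steel hub 30 mm in diameter, top 104 mm high
- lever_end (a point): middle of the free end of the red lever, 110 mm from its axis, 91 mm above the bench. The red grip is 70 mm long (40 to 110 mm from the axis), 22 mm wide and 14 mm thick (84 to 98 mm above the bench).
- lever (a joint): turn of the red lever, rad, growing clockwise seen from above: 0 = along the pipe, pointing along the shut-off body's -x (open); 1.571 = square across the pipe, pointing along its +y, against the stop (shut). Stiff (0.14 N m friction, about 2 N at the grip); stays where it is left.
- socket_deep: loose steel deep socket, 26 mm diameter, 50 mm high, standing; origin under its centre. Leave alone.
- socket_short: loose steel socket, 32 mm diameter, 32 mm high, standing; origin under its centre. Leave alone.
- tin: loose orange tin, 52 mm diameter, 45 mm high, standing; origin under its centre. Leave alone.
- spray: loose blue and yellow spray can, 54 mm diameter, 120 mm high, standing; origin under its centre. Leave alone.
- wrench: loose steel wrench lying flat beyond the valves; its x runs along it. Leave alone.
- driver: loose screwdriver with yellow handle lying flat on the robot's right; its x runs along it. Leave alone.
Mind the look-alikes: they are no part of the job. Of the things that look like the shutoff, the smaller one is meant.

How it is judged:
On the way, in this order (a step that is already met when the one before it is completed fails the run):
1. the red lever is pushed shut, square across its pipe (value of joint lever above 1.45 rad), for 0.2 s.
2. the red ball of the T-key stands over the yellow cap (horizontal distance between key_tip and cap_yellow below 0.012 m), for 0.2 s.
At the end, for the whole second after the job is handed in: The red lever is turned to at least 1.45 of its 1.571 rad, the red ball's centre is within 12 mm (seen from above) of the yellow cap's centre, the key is at rest and seated on its spindle (raised less than 4 mm), and nothing else has been disturbed (value of joint lever above 1.45 rad and horizontal distance between key_tip and cap_yellow below 0.012 m and value of joint keyfoot below 0.004 m and velocity of joint key between -0.05 and 0.05 rad/s); the robot touches nothing.
It fails at once if the T-key is lifted more than 8 mm on its spindle (value of joint keyfoot above 0.008 m).
It fails at once if the T-key is turned (its red ball moved more than 30 mm) while the supply lever is not shut (distance of key_tip from where it was at the start of the episode above 0.03 m and value of joint lever below 1.4 rad).
It fails at once if a socket, tin, spray can, wrench or screwdriver is moved more than 30 mm or lifted that far (distance of any of socket_deep, socket_short, tin, spray, wrench, driver from where it was at the start of the episode above 0.03 m).
It fails at once if a socket, the tin or the spray can is knocked over (angle between any of socket_deep, socket_short, tin, spray's own z axis and vertical above 0.5 rad).
It also fails if it takes over 61 s, if anything falls off the work surface, if the arm or the gripper's body presses on something with over 40 N, if the wrist force passes 120 N, or if a joint passes its speed limit or range.

### The arm

A 6-joint arm with a two-finger parallel gripper is mounted at the origin on the work surface. World frame = base frame: x ahead of the robot, y to its left, z up, the work surface at z = 0. Lengths are in m, angles in rad, forces in N, time in s.
With the tool pointing down it reaches from about 0.275 to 0.975 m from the base axis. Payload 8.4 kg.
Tool frame: the origin (TCP) lies between the finger pads; the fingertips stand r.tip_extent ahead of it and the grasp point (between the pads) lies 6 mm ahead of it (r.tip_extent is the distance from the TCP to the fingertips, in m); z points along the fingers, y is the line along which they close (so a half turn about z gives the same grasp; the last joint's range is limited). The gripper opens to 92 mm and grips with 3 to 60 N. Pads are 20 mm wide; open, the fingers measure 128 mm over their backs; the gripper's body (75 mm by 189 mm) begins 69 mm behind the grasp point.
Start: joints at [1.225, 0.353, 1.633, -0, 1.155, -0.002], TCP at [0.211, 0.588, 0.24] pointing down, gripper open.
Joint ranges: [-2.63, 2.63], [-0.92, 2.1], [0.06, 2.66], [-1.3, 4.44], [0, 2.69], [-3.02, 3.02]. Speed limits (rad/s): [2.22, 2.22, 2.79, 3.14, 3.14, 3.14].

### API

Orientations are given as a unit quaternion [w, x, y, z].
In Python, from cell import r gives the robot as it stands.
- The arm moves only by the tool move_arm, never from a script. Its argument "plan" is a list of rows, each a list of 3 entries, a list of its own where there are three numbers: the finger opening in mm, from 0 to 91.9, then the shift along the tool's x, y, z in units of 25 mm (1.0 is 25 mm), then the turn about the tool's z in units of 5 degrees (1.0 is 5 degrees). In form: [[hand, [tx, ty, tz], yaw], ...]. A call has 1 to 5 rows; each row shifts and turns the commanded pose from where the row before left it, along the tool's axes as they then stand; what a row does not reach is not made up. A row lasts 1/10 s, in which the tool goes at most 50 mm and 8.59 degrees, less where a joint would pass 70% of its speed; a pose out of reach is approached as far as the arm can. A call is refused whole if a number of a shift passes 1 or a number of a turn 1, either way. A call with a gripper value outside its range is refused whole. The fingers move at their own pace and stop on an object; "grip_force" is the grip in N (left out, the last holds). Time passes only in rows, so rows that do not move let the fingers close. It gives the time, the measured TCP pose, the force, the opening and the grip force at its end, in the units of the state.
- r.get_state(): the state, without advancing time (a new reading comes with each control period).
- r.grab_frame(name): name is "scene" or "top"; returns the picture (384x512x3 uint8, blue, green, red); there is no depth.
- r.camera_model(name): a dict with "K" (3x3 intrinsics, pixels), "rvec" (rotation vector, rad) and "tvec" (3), from world to camera coordinates, as OpenCV has them. Camera axes: x right, y down, z forward; pixel columns grow to the right and rows downward; lengths in m; the calibration is good to about 2 mm. A picture is of the moment at which its call begins. camera_model takes no time and is no camera call.
- r.job_done(): hands the job in; it is judged then, once.
Trained networks look in the newest picture that a camera, given by its name, has taken for a name from the list of things; names that differ only in an ending like _2 or _b are one class to them, and where a whole thing is asked for, a point or a joint stands for the part that bears it (a point fixed in the world has none). Each returns a list of dicts, best first, with "score" (0 to 1); they miss things now and then, are a little off and sometimes report something else, mostly with a low value. They report only what shows in the picture. A call takes as long as a camera call. They do not tell look-alikes from the thing itself.
- r.trace(camera, label): "region" (384x512 bool, what is visible of it) and "uv" ([column, row] in pixels, amid what is visible of it).
- r.landmark_of(camera, label): "uv" ([column, row] in pixels: a listed point, or the origin of a listed thing).
The state is a dict: "time_s": time; "joint_positions": joint angles; "dq": joint speeds; "effort": joint torques, N m; "tcp_pos": TCP position; "ee_rot": TCP orientation; "ft_force": force on the tool from outside, world axes, zero at the start; "wrist_torque": the same for the moment, N m; "gripper_width": finger opening in m; "grasp_force": force on a finger pad.
Only numpy, scipy, OpenCV 4.12 (cv2) and the standard library are available. Lean on these libraries where they do the work, as an engineer would, in place of code of your own. Each camera call takes 0.05 s, during which the arm holds its last target. There are 200 camera calls.

## Working session

There is one attempt and no reset: what is moved stays moved. The work goes in short steps, Python scripts to look and compute and a tool call to move; the robot and the scene stay as the last step left them, time stands still between calls to the robot, and variables do not carry over. Pictures are saved under pics/ and viewed, at most 10 in all, crops included, and the job is handed in when it is done.

Besides the shell and the picture viewer there is one more tool, called after "Call:" in YAML: its name, and indented under it one key for each argument. move_arm: Moves the arm, as the interface text tells. Its arguments: {"type":"object","properties":{"plan":{"type":"array","items":{"type":"array"}},"grip_force":{"type":"number"}},"required":["plan"]}

```bash
mkdir -p pics
cat > h.py <<'E'
import numpy as np, cv2
from cell import r
def ray(cam,uv):
    m=r.camera_model(cam);K=np.array(m["K"],float);R=cv2.Rodrigues(np.array(m["rvec"],float))[0];t=np.array(m["tvec"],float).ravel()
    d=R.T@np.linalg.inv(K)@np.array([uv[0],uv[1],1.]);return -R.T@t,d
def atz(cam,uv,z):
    c,d=ray(cam,uv);return np.round((c+d*(z-c[2])/d[2])[:2],4)
E
python3 - <<'E'
from h import *
for c in("scene","top"):cv2.imwrite(f"pics/{c}0.png",r.grab_frame(c))
Z=dict(selector=0,key_hub=.1,key_tip=.1,cap_yellow=.012,cap_blue=.012,cap_green=.012,shutoff=0,lever_hub=.091,lever_end=.091,tin=0,spray=0,socket_deep=0,socket_short=0)
for n,z in Z.items():
  for c in("top","scene"):
    print(n,c,[(round(x["score"],2),np.round(x["uv"]).tolist(),atz(c,x["uv"],z).tolist()) for x in r.landmark_of(c,n)[:4]])
s=r.get_state();print(s["tcp_pos"],s["ee_rot"],r.tip_extent,s["gripper_width"],s["time_s"])
E
```

```text
selector top [(0.85, [338.0, 184.0], [0.538, -0.1813])]
selector scene [(0.84, [174.0, 259.0], [0.5471, -0.1784]), (0.7, [272.0, 264.0], [0.6799, 0.0077])]
key_hub top [(0.6, [345.0, 179.0], [0.5414, -0.1799])]
key_hub scene [(0.65, [167.0, 223.0], [0.5387, -0.1808])]
key_tip top [(0.88, [345.0, 222.0], [0.4416, -0.1776])]
key_tip scene [(0.62, [152.0, 199.0], [0.4279, -0.1766]), (0.45, [169.0, 222.0], [0.5386, -0.1772])]
cap_yellow top [(0.72, [379.0, 174.0], [0.561, -0.2834]), (0.58, [266.0, 186.0], [0.5333, 0.0039]), (0.15, [118.0, 139.0], [0.6582, 0.3885])]
cap_yellow scene [(0.75, [130.0, 277.0], [0.5658, -0.2854])]
cap_blue top [(0.61, [299.0, 175.0], [0.5592, -0.08]), (0.49, [116.0, 137.0], [0.6629, 0.3925]), (0.23, [342.0, 178.0], [0.5524, -0.1903])]
cap_blue scene [(0.84, [216.0, 249.0], [0.5789, -0.085])]
cap_green top [(0.58, [339.0, 142.0], [0.644, -0.1844])]
cap_green scene [(0.88, [187.0, 282.0], [0.6452, -0.1873])]
shutoff top [(0.92, [157.0, 282.0], [0.2878, 0.2848]), (0.66, [201.0, 183.0], [0.5421, 0.1723])]
shutoff scene [(0.91, [296.0, 216.0], [0.5515, 0.1697]), (0
[... 446 characters left out ...]
69.0, 120.0], [0.1121, 0.3647]), (0.16, [194.0, 334.0], [0.8404, -0.2518])]
tin top [(0.91, [265.0, 129.0], [0.6831, 0.0042])]
tin scene [(0.87, [272.0, 262.0], [0.6737, 0.0101])]
spray top [(0.84, [122.0, 136.0], [0.6671, 0.3806]), (0.15, [342.0, 142.0], [0.646, -0.1953])]
spray scene [(0.85, [384.0, 210.0], [0.6521, 0.396])]
socket_deep top []
socket_deep scene [(0.78, [242.0, 235.0], [0.5492, 0.0019])]
socket_short top [(0.41, [266.0, 228.0], [0.4246, 0.0045])]
socket_short scene [(0.56, [195.0, 328.0], [0.7572, -0.2191]), (0.49, [217.0, 215.0], [0.435, -0.0097])]
[0.21069023 0.58842591 0.23960178] [1.71419987e-05 1.71051848e-01 9.85262029e-01 2.93873013e-06] 0.025 0.09177048542353453 1.4
```

View pics/top0.png

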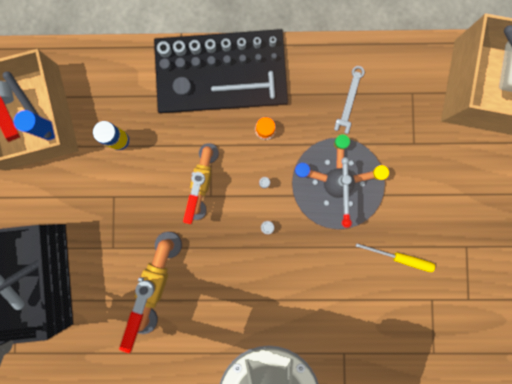

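View pics/scene0.png

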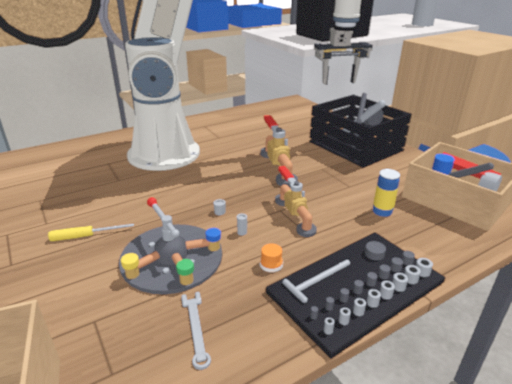

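The top view shows the smaller shutoff at about (200,180) with its red lever end at (188,222). The larger look-alike is at (150,290). The key's red ball is at (346,222), with the yellow cap at (382,173), so the key needs about 105° anticlockwise. I'll approach the lever's -y side with the fingers closed.

Call:
move_arm:
  plan:
    - [0, [-1, -0.88, 0], 0]
    - [0, [-1, -0.88, 0], 0]
    - [0, [-1, -0.88, 0], 0]
    - [0, [-1, -0.88, 0], 0]
    - [0, [-1, -0.88, 0], 0]
  grip_force: 20

```text
time_s: 1.9
tcp_pos: [0.2917, 0.4416, 0.2397]
ee_rot: [0.0, 0.171, 0.985, 0.0]
ft_force: [0.8, 0.1, 0.2]
gripper_width: 0.0538
grasp_force: 0.0
```

Call:
move_arm:
  plan:
    - [0, [-1, -0.88, 0], 0]
    - [0, [-1, -0.88, 0], 0]
    - [0, [-1, -0.88, 0], 0]
    - [0, [-1, -0.88, 0], 0]
    - [0, [-1, -0.88, 0], 0]

```text
time_s: 2.4
tcp_pos: [0.3724, 0.2959, 0.2398]
ee_rot: [0.0, 0.171, 0.985, 0.0]
ft_force: [0.3, -0.2, -0.1]
gripper_width: 0.0138
grasp_force: 0.0
```

Call:
move_arm:
  plan:
    - [0, [-1, -0.88, 0], 0]
    - [0, [-1, -0.88, 0], 0]
    - [0, [-1, -0.88, 0], 0]
    - [0, [-1, -0.88, 0], 0]
    - [0, [-1, -0.88, 0], 0]

```text
time_s: 2.9
tcp_pos: [0.4531, 0.1501, 0.2398]
ee_rot: [0.0, 0.171, 0.985, 0.0]
ft_force: [0.9, 1.2, 0.7]
gripper_width: 0.0006
grasp_force: 0.0
```

Call:
move_arm:
  plan:
    - [0, [0, 0, 0], -0.6]
    - [0, [0, 0, 0], -0.6]
    - [0, [0, 0, 0], 0]

```text
time_s: 3.2
tcp_pos: [0.4527, 0.151, 0.2397]
ee_rot: [0.0, 0.119, 0.993, 0.0]
ft_force: [-0.2, -0.4, 0.3]
gripper_width: 0.0005
grasp_force: 0.0
```

Call:
move_arm:
  plan:
    - [0, [-0.2, -0.3, 1], 0]
    - [0, [0, 0, 1], 0]
    - [0, [0, 0, 1], 0]
    - [0, [0, 0, 1], 0]
    - [0, [0, 0, 1], 0]

```text
time_s: 3.7
tcp_pos: [0.4556, 0.1432, 0.1138]
ee_rot: [0.0, 0.12, 0.993, 0.0]
ft_force: [-0.7, 0.4, -0.3]
gripper_width: 0.0003
grasp_force: 0.0
```

Call:
move_arm:
  plan:
    - [0, [0, 0, 0.4], 0]
    - [0, [0, 0.3, 0], 0]
    - [0, [0, 0.3, 0], 0]
    - [0, [0, 0.2, 0], 0]

```text
time_s: 4.1
tcp_pos: [0.4614, 0.1634, 0.1058]
ee_rot: [0.001, 0.119, 0.993, 0.0]
ft_force: [-1.0, -1.6, 0.7]
gripper_width: 0.0004
grasp_force: 1.1
```

Run:
```python
from h import *
a=r.grab_frame("top")[90:330,80:400];b=r.grab_frame("scene")[100:340,100:420]
cv2.imwrite("pics/c1.png",np.vstack([cv2.resize(np.hstack([a,b]),None,fx=1.25,fy=1.25)]))
print(r.get_state()["tcp_pos"],r.get_state()["ft_force"])
```

```text
[0.46115306 0.16333117 0.1055954 ] [ 0.13187871 -0.9758445  -0.04700201]
```

View pics/c1.png

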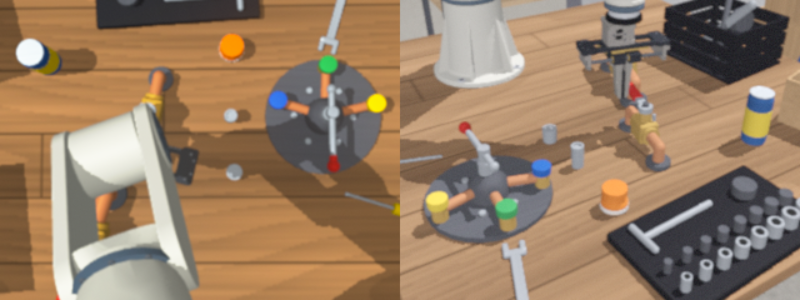

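The fingertip is just touching the lever, at about (130,160) in the left crop. Next I'll sweep the arc.

Call:
move_arm:
  plan:
    - [0, [0.09, 0.31, 0], 1]
    - [0, [0.09, 0.31, 0], 1]
    - [0, [0.09, 0.31, 0], 1]
    - [0, [0.09, 0.31, 0], 1]
    - [0, [0.09, 0.31, 0], 1]

```text
time_s: 4.7
tcp_pos: [0.4658, 0.2021, 0.1053]
ee_rot: [0.0, 0.333, 0.943, 0.0]
ft_force: [0.1, -3.3, -0.2]
gripper_width: -0.0
grasp_force: 1.0
```

Call:
move_arm:
  plan:
    - [0, [0.09, 0.31, 0], 1]
    - [0, [0.09, 0.31, 0], 1]
    - [0, [0.09, 0.31, 0], 1]
    - [0, [0.09, 0.31, 0], 1]
    - [0, [0.09, 0.31, 0], 1]

```text
time_s: 5.2
tcp_pos: [0.487, 0.2358, 0.1051]
ee_rot: [0.0, 0.529, 0.849, -0.0]
ft_force: [-1.3, -2.8, 0.2]
gripper_width: 0.0003
grasp_force: 0.9
```

Run:
```python
from h import *
for c in("top","scene"):
  for n in("lever_end","lever_hub"): print(c,n,[(round(x["score"],2),atz(c,x["uv"],.091).tolist()) for x in r.landmark_of(c,n)[:3]])
a=r.grab_frame("top")[90:330,80:400];b=r.grab_frame("scene")[100:340,100:420]
cv2.imwrite("pics/c2.png",cv2.resize(np.hstack([a,b]),None,fx=1.25,fy=1.25))
```

```text
top lever_end [(0.76, [0.1393, 0.3425])]
top lever_hub [(0.74, [0.545, -0.1811]), (0.51, [0.5486, 0.1696])]
scene lever_end [(0.51, [0.4341, 0.2076])]
scene lever_hub [(0.72, [0.5569, 0.1602])]
```

View pics/c2.png

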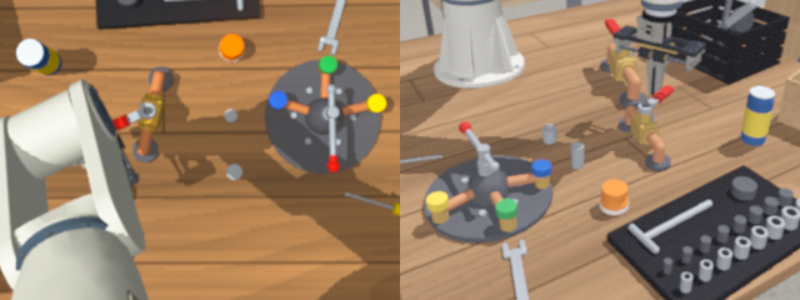

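The lever is turning with the finger: hub at (150,110) and grip pointing to (118,124) in the left crop. I'll keep sweeping.

Call:
move_arm:
  plan:
    - [0, [0.09, 0.31, 0], 1]
    - [0, [0.09, 0.31, 0], 1]
    - [0, [0.09, 0.31, 0], 1]
    - [0, [0.09, 0.31, 0], 1]
    - [0, [0.09, 0.31, 0], 1]

```text
time_s: 6.0
tcp_pos: [0.5203, 0.2568, 0.1045]
ee_rot: [-0.0, 0.7, 0.714, -0.001]
ft_force: [-1.5, -0.7, 1.2]
gripper_width: 0.0006
grasp_force: 0.9
```

Call:
move_arm:
  plan:
    - [0, [0.09, 0.31, 0], 1]
    - [0, [0.09, 0.31, 0], 1]

```text
time_s: 6.2
tcp_pos: [0.5358, 0.261, 0.1045]
ee_rot: [-0.0, 0.759, 0.651, -0.001]
ft_force: [-1.4, -1.3, 0.7]
gripper_width: 0.0003
grasp_force: 0.8
```

Call:
move_arm:
  plan:
    - [0, [0.05, 0.2, 0], 0.6]
    - [0, [0, 0, 0], 0]

```text
time_s: 6.4
tcp_pos: [0.5413, 0.2616, 0.1044]
ee_rot: [-0.0, 0.775, 0.631, -0.0]
ft_force: [-1.2, 0.3, 0.2]
gripper_width: 0.0002
grasp_force: 0.2
```

Call:
move_arm:
  plan:
    - [0, [0, 0.1, 0], 0]
    - [0, [0, 0.1, 0], 0]
    - [0, [0, 0, 0], 0]

```text
time_s: 6.7
tcp_pos: [0.542, 0.2613, 0.1042]
ee_rot: [-0.003, 0.775, 0.632, -0.003]
ft_force: [-17.9, 6.8, 9.9]
gripper_width: 0.0002
grasp_force: 9.6
```

Call:
move_arm:
  plan:
    - [0, [0, 0.1, 0], 0]
    - [0, [0, 0.1, 0], 0]
    - [0, [0, 0, 0], 0]

```text
time_s: 7.0
tcp_pos: [0.5426, 0.2611, 0.104]
ee_rot: [-0.005, 0.775, 0.632, -0.006]
ft_force: [-34.0, 14.2, 19.5]
gripper_width: 0.0004
grasp_force: 19.4
```

The force rose sharply, so the lever is on its stop. I'll back off, lift, and measure the key.

Call:
move_arm:
  plan:
    - [0, [0, -0.5, 0], 0]
    - [0, [0, -0.8, 0], 0]
    - [0, [0, 0, -1], -0.8]
    - [0, [0, 0, -1], -0.8]
    - [0, [0, 0, -1], -0.8]

```text
time_s: 7.5
tcp_pos: [0.5193, 0.2664, 0.1806]
ee_rot: [0.0, 0.703, 0.711, 0.0]
ft_force: [0.7, 0.3, -0.1]
gripper_width: 0.0004
grasp_force: 0.0
```

Run:
```python
from h import *
Z=dict(key_hub=.1,key_tip=.1,cap_yellow=.012,cap_blue=.012,cap_green=.012,selector=0,lever_end=.091,lever_hub=.091)
for n,z in Z.items():
  for c in("top","scene"): print(n,c,[(round(x["score"],2),atz(c,x["uv"],z).tolist()) for x in r.landmark_of(c,n)[:2]])
# colour centroids: red ball at z=.1, yellow cap top at z=.058
for c in("top","scene"):
  im=r.grab_frame(c);hsv=cv2.cvtColor(im,cv2.COLOR_BGR2HSV)
  for nm,lo,hi,z in(("red",(0,180,90),(5,255,255),.1),("yel",(24,170,120),(33,255,255),.05),("blu",(105,150,70),(125,255,255),.05),("grn",(45,120,60),(75,255,255),.05)):
    k,_,st,ce=cv2.connectedComponentsWithStats(cv2.inRange(hsv,lo,hi))
    print(c,nm,[(int(st[i,4]),np.round(ce[i],1).tolist(),atz(c,ce[i],z).tolist()) for i in range(1,k) if st[i,4]>25])
a=r.grab_frame("top")[90:330,80:400];b=r.grab_frame("scene")[100:340,100:420]
cv2.imwrite("pics/c3.png",cv2.resize(np.hstack([a,b]),None,fx=1.25,fy=1.25))
```

```text
key_hub top [(0.16, [0.6485, 0.3548])]
key_hub scene [(0.59, [0.5357, -0.1834])]
key_tip top [(0.95, [0.4518, -0.1776])]
key_tip scene [(0.75, [0.6644, -0.3009]), (0.71, [0.4255, -0.1798])]
cap_yellow top [(0.49, [0.5648, -0.2797])]
cap_yellow scene [(0.87, [0.5808, -0.2801])]
cap_blue top [(0.66, [0.5643, -0.0859])]
cap_blue scene [(0.84, [0.5761, -0.0896])]
cap_green top [(0.71, [0.6448, -0.1862]), (0.54, [0.5718, -0.0776])]
cap_green scene [(0.86, [0.633, -0.1844])]
selector top [(0.78, [0.5422, -0.1737])]
selector scene [(0.93, [0.5456, -0.1823])]
lever_end top []
lever_end scene [(0.67, [0.108, 0.3579]), (0.49, [0.5254, 0.2632])]
lever_hub top [(0.76, [0.5505, 0.1646]), (0.34, [0.5571, -0.2549])]
lever_hub scene [(0.61, [0.2451, 0.3012]), (0.6, [0.5673, 0.1582])]
top red [(413, [6.5, 122.9], [0.6831, 0.6295]), (230, [166.7, 171.6], [0.5622, 0.2414]), (86, [346.4, 220.9], [0.4432, -0.1807])]
top yel [(179, [380.9, 172.1], [0.5619, -0.2781]), (389, [414.5, 262.2], [0.3418, -0.3535])]
top blu [(658, [32.6, 123.6], [0.6917, 0.5924]), (144, [302.0, 169.5], [0.5698, -0.0843])]
top grn [(171, [342.1, 141.1], [0.6399, -0.1844])]
scene red [(33, [268.7, 121.0], [0.1419, 0.344]), (67, [322.5, 182.3], [0.576, 0.2297]), (31, [150.9, 201.0], [0.4335, -0.1824])]
scene yel []
scene blu [(1196, [248.6, 15.5], [-2.3589, 1.7334]), (145, [491.2, 152.2], [0.6418, 0.8902]), (281, [442.9, 163.3], [0.6112, 0.6863]), (154, [387.2, 183.4], [0.6106, 0.4428]), (53, [381.5, 212.0], [0.7056, 0.3209]), (147, [212.6, 234.5], [0.5687, -0.0869])]
scene grn [(201, [184.6, 266.9], [0.6388, -0.1865])]
```

View pics/c3.png

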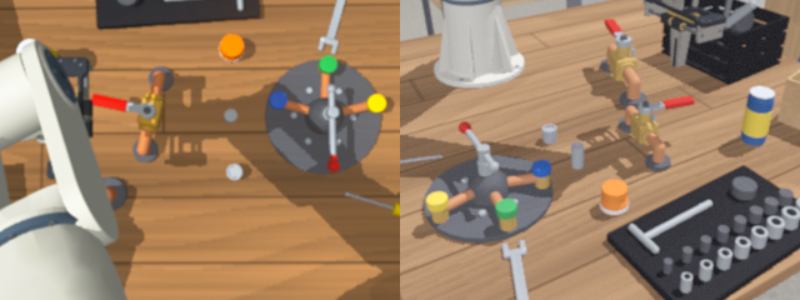

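The left crop shows the lever lying square across its pipe (grip tip at (95,98), hub at (150,110)). Fitting the caps puts the selector centre at (0.540,-0.1815) with φ≈-2°, so the key needs about 105° anticlockwise.

Call:
move_arm:
  plan:
    - [0, [-0.96, -0.1, 0], 0.5]
    - [0, [-0.96, -0.1, 0], 0]
    - [0, [-0.96, -0.1, 0], 0]
    - [0, [-0.96, -0.1, 0], 0]
    - [0, [-0.96, -0.1, 0], 0]

```text
time_s: 9.0
tcp_pos: [0.5033, 0.1461, 0.1797]
ee_rot: [0.0, 0.72, 0.693, 0.0]
ft_force: [-0.3, 0.2, 0.1]
gripper_width: 0.0001
grasp_force: 0.0
```

Call:
move_arm:
  plan:
    - [0, [-0.96, -0.1, 0], 0]
    - [0, [-0.96, -0.1, 0], 0]
    - [0, [-0.96, -0.1, 0], 0]
    - [0, [-0.96, -0.1, 0], 0]
    - [0, [-0.96, -0.1, 0], 0]

```text
time_s: 9.5
tcp_pos: [0.4862, 0.0266, 0.1797]
ee_rot: [0.0, 0.721, 0.693, 0.0]
ft_force: [-0.1, 0.2, 0.9]
gripper_width: 0.0
grasp_force: 0.0
```

Call:
move_arm:
  plan:
    - [0, [-0.96, -0.1, 0], 0]
    - [0, [-0.96, -0.1, 0], 0]
    - [0, [-0.96, -0.1, 0], 0]
    - [0, [-0.96, -0.1, 0], 0]
    - [0, [0, 0, 0], 0]

```text
time_s: 10.0
tcp_pos: [0.4724, -0.07, 0.1797]
ee_rot: [0.0, 0.721, 0.693, -0.0]
ft_force: [0.4, -0.3, 1.1]
gripper_width: 0.0006
grasp_force: 0.0
```

Call:
move_arm:
  plan:
    - [0, [-1, 0.13, 0], 0]
    - [0, [-1, 0.13, 0], 0]
    - [0, [-0.97, 0.12, 1], 0]
    - [0, [0, 0, 1], 0]
    - [0, [0, 0, 1], 0]

```text
time_s: 10.5
tcp_pos: [0.4799, -0.1427, 0.104]
ee_rot: [0.0, 0.721, 0.693, 0.0]
ft_force: [-0.4, -0.5, 0.1]
gripper_width: 0.0004
grasp_force: 0.0
```

Call:
move_arm:
  plan:
    - [0, [-0.3, 0, 0], 0]
    - [0, [-0.3, 0, 0], 0]
    - [0, [0, 0, 0], 0]

```text
time_s: 10.8
tcp_pos: [0.4798, -0.1585, 0.1059]
ee_rot: [0.001, 0.721, 0.693, 0.0]
ft_force: [0.7, 0.1, -0.5]
gripper_width: 0.0001
grasp_force: 0.0
```

Call:
move_arm:
  plan:
    - [0, [-0.19, 0, 0], 0]
    - [0, [-0.215, -0.047, 0], -1]
    - [0, [-0.215, -0.047, 0], -1]
    - [0, [-0.215, -0.047, 0], -1]
    - [0, [-0.215, -0.047, 0], -1]

```text
time_s: 11.3
tcp_pos: [0.4765, -0.1842, 0.1056]
ee_rot: [0.001, 0.588, 0.809, 0.001]
ft_force: [1.0, 2.0, 0.2]
gripper_width: 0.0005
grasp_force: 1.1
```

Call:
move_arm:
  plan:
    - [0, [-0.215, -0.047, 0], -1]
    - [0, [-0.215, -0.047, 0], -1]
    - [0, [-0.215, -0.047, 0], -1]
    - [0, [-0.215, -0.047, 0], -1]
    - [0, [-0.215, -0.047, 0], -1]

```text
time_s: 11.8
tcp_pos: [0.4834, -0.2104, 0.1055]
ee_rot: [0.0, 0.399, 0.917, 0.0]
ft_force: [-0.3, 2.7, 0.1]
gripper_width: 0.0001
grasp_force: 1.1
```

```bash
cat >> h.py <<'E'
C=np.array([.5396,-.1815])
def key():
    for c in("top","scene"):
        hsv=cv2.cvtColor(r.grab_frame(c),cv2.COLOR_BGR2HSV)
        k,_,st,ce=cv2.connectedComponentsWithStats(cv2.inRange(hsv,(0,170,70),(6,255,255)))
        for i in range(1,k):
            p=atz(c,ce[i],.1)
            if st[i,4]>10 and abs(np.hypot(*(p-C))-.1)<.03: print(c,"red",st[i,4],p,"ang",round(np.degrees(np.arctan2(*(p-C)[::-1])),1))
        print(c,"net",[(round(x["score"],2),atz(c,x["uv"],.1).tolist()) for x in r.landmark_of(c,"key_tip")[:2]])
    s=r.get_state();d=s["tcp_pos"][:2]-C;q=s["ee_rot"];a=2*np.arctan2(q[2],q[1])
    u=np.array([np.cos(a),np.sin(a)]);print("tcp rel in tool",d@u,d@[u[1],-u[0]],"x ang",np.degrees(a),"arm if flush",np.degrees(a)+90, "j6",s["joint_positions"][5],s["ft_force"],s["time_s"])
E
python3 -c "from h import *;key()"
```

```text
top net []
scene red 65 [ 0.4645 -0.2487] ang -138.2
scene net [(0.67, [0.4643, -0.2483])]
tcp rel in tool 0.016654025463818712 -0.06099716099405657 x ang 132.6493670102898 arm if flush 222.6493670102898 j6 -1.1578732297051872 [-0.08094794  0.14914478  0.27170134] 12.0
```

Call:
move_arm:
  plan:
    - [0, [-0.215, -0.047, 0], -1]
    - [0, [-0.215, -0.047, 0], -1]
    - [0, [-0.215, -0.047, 0], -1]
    - [0, [-0.215, -0.047, 0], -1]
    - [0, [-0.215, -0.047, 0], -1]

```text
time_s: 12.5
tcp_pos: [0.5003, -0.2311, 0.1048]
ee_rot: [-0.001, 0.192, 0.981, -0.0]
ft_force: [-2.7, 0.5, 1.8]
gripper_width: 0.0006
grasp_force: 1.2
```

Call:
move_arm:
  plan:
    - [0, [-0.215, -0.047, 0], -1]
    - [0, [-0.215, -0.047, 0], -1]
    - [0, [-0.215, -0.047, 0], -1]
    - [0, [-0.215, -0.047, 0], -1]
    - [0, [-0.215, -0.047, 0], -1]

```text
time_s: 13.0
tcp_pos: [0.5253, -0.2427, 0.1048]
ee_rot: [-0.0, -0.025, 1.0, -0.0]
ft_force: [-1.2, -1.5, 0.5]
gripper_width: 0.0005
grasp_force: 1.2
```

```bash
python3 -c "from h import *;key()"
```

```text
top net [(0.61, [0.7333, -0.1982])]
scene red 99 [ 0.5418 -0.2784] ang -88.7
scene net [(0.96, [0.5445, -0.2815])]
tcp rel in tool 0.016626914380714404 -0.06016595702447839 x ang 182.59371799727464 arm if flush 272.59371799727467 j6 -2.0507135128502143 [-0.10108559 -0.09749164  0.28789145] 13.2
```

Now about 272°, so about 10° remains.

Call:
move_arm:
  plan:
    - [0, [-0.215, -0.047, 0], -1]
    - [0, [-0.215, -0.047, 0], -1]
    - [0, [0, 0, 0], 0]

```text
time_s: 13.5
tcp_pos: [0.5366, -0.2436, 0.1046]
ee_rot: [-0.0, -0.111, 0.994, 0.0]
ft_force: [-1.2, -0.3, -0.1]
gripper_width: 0.0001
grasp_force: 0.2
```

```bash
python3 -c "from h import *;key()"
```

```text
top net [(0.43, [0.4298, 0.0085])]
scene red 102 [ 0.5576 -0.2762] ang -79.2
scene net [(0.97, [0.5593, -0.2836]), (0.6, [0.8424, -0.251])]
tcp rel in tool 0.016575460092201184 -0.06006737526242282 x ang 192.6392229452328 arm if flush 282.6392229452328 j6 -2.220455261095749 [-0.14159641  0.31679277  0.79273003] 13.7
```

Call:
move_arm:
  plan:
    - [0, [0.5, 0, 0], 0]
    - [0, [0.7, 0, 0], 0]
    - [0, [0, 0, -1], 0]
    - [0, [0, 0, -1], 0]
    - [0, [0, 0, -1], 0]

```text
time_s: 14.2
tcp_pos: [0.5061, -0.2506, 0.1803]
ee_rot: [-0.0, -0.111, 0.994, 0.0]
ft_force: [1.0, -0.5, -0.2]
gripper_width: 0.0007
grasp_force: 0.0
```

Call:
move_arm:
  plan:
    - [0, [1, 0, -1], 0.8]
    - [0, [1, 0, -1], 0.8]
    - [0, [1, 0, 0], 0.8]
    - [0, [1, 0, 0], 0.8]
    - [0, [1, 0, 0], 0.8]

```text
time_s: 14.7
tcp_pos: [0.3816, -0.2609, 0.2297]
ee_rot: [0.0, 0.065, 0.998, -0.0]
ft_force: [-0.1, 0.1, 0.4]
gripper_width: 0.0005
grasp_force: 0.0
```

Run:
```python
from h import *
key()
a=r.grab_frame("top")[100:280,120:440];b=r.grab_frame("scene")[140:320,90:410]
cv2.imwrite("pics/c4.png",cv2.resize(np.hstack([a,b]),None,fx=1.25,fy=1.25))
```

```text
top red 79 [ 0.5607 -0.2763] ang -77.5
top net [(0.83, [0.5716, -0.2708])]
scene red 93 [ 0.558  -0.2766] ang -79.0
scene net [(0.85, [0.5632, -0.2835])]
tcp rel in tool 0.14522934070596588 -0.09858691917306842 x ang 172.78308348056404 arm if flush 262.7830834805641 j6 -2.0463578801719433 [ 0.55730595 -0.94978741 -0.74249623] 14.9
```

View pics/c4.png

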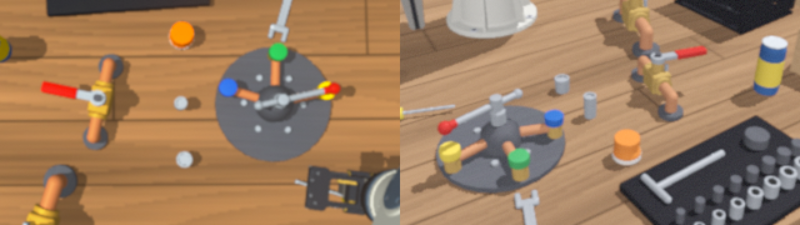

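The red ball stands over the yellow cap, at (330,88) in the left crop. It measures -77.5° to -79° against a target of -77°, which is under 4 mm off. The lever is square and the arm is clear.

```bash
python3 -c "from h import *;print(r.job_done())"
```

```text
the job is handed in; nothing more can be done
None
```

The job is handed in, no verdict came back: the lever is shut against its stop, the key's red ball measured within about 4 mm of the yellow cap's centre, and nothing else was seen to move.

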